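# Load a staple stick into a bench carton stapler

### The job

Load the bench carton stapler with the full-length wide staple stick: draw the magazine's sprung follower back to its end stop and park it there on its cross bolt, then set the stick astride the rail in front of it, legs down. Take the follower off its bolt and ease it forward under control, never letting it snap, until it holds the stick fully home in the head. Force nothing, and leave the other two sticks and the things on the bench where they are.

Things in the scene. Friction and masses are not known exactly. Their poses are not given: they have to be found in the camera images.
- machine: Fixed bench carton stapler. Origin on the bench under the magazine rail, z up, +x along the rail from head to tail, +y across. Base plate within 55 mm of the rail's line, 18 mm high. The tall head, up to 280 mm, is at x below -120 mm; a low throat, 48 mm wide, roof 11 mm above the rail's top, covers the rail from x = -110 to -85 mm.
- rail_top (a point): Machine origin raised 130 mm: on the flat top of the rail, a bar 27 mm wide with edges rounded 3 mm, from x = -110 (face plate) to +170 mm, its sides free for 22 mm down. On its tail a dark end stop is clamped: a plate across the rail, 17 mm above it, and at y = 23 to 33 mm a keeper, two jaws with a 19 mm gap whose middle is 23 mm before the plate.
- home (a point): Where the stick's origin is when the stick is seated and home against the face plate: machine x = -60, y = 0, 114.5 mm above the bench; the machine's axes.
- follower (a joint): Travel (m) of the sprung follower along machine +x, 0 forward: a saddle 84 mm long, 40 wide on the rail, its pushing face at x = -110 mm + travel. Sprung forward, 5 N at 0, 9 N at 0.10, 11 N at 0.15; only the bolt can park it. It meets the end stop somewhere from 0.138 to 0.158 (the stop's place differs and is not measured: feel for it); on a stick that is home it reads 0.100.
- bolt (a joint): Stroke (m) of the cross bolt on the follower along machine +y: 0 drawn in, 3 mm clear of the keeper; 0.014 fully out. Slides with 1.5 N, stays where left. Its bar, 14 mm along x, enters the 19 mm gap of the keeper only while the follower is within 3 mm of the stop. Let go, the follower creeps 3.5 mm forward and the bolt bears on the front jaw; drawn back to the stop it is free again.
- post (a point): Grip point on the bolt's upright square thumb post, 16 x 16 mm, free from 146 to 184 mm above the bench; the point is 8 mm below its top, at machine x = -48 mm + travel, y = -7 mm + bolt stroke, sides along the machine's axes. Pulled along the rail it draws the follower, pushed across it works the bolt; no step needs over 20 N.
- stick: The full-length wide staple stick, galvanised steel, an upside-down channel 100 mm long (its x), 35 mm wide (y), 18 mm high, walls 2.5 mm (inner width 30 mm, inner depth 15.5 mm), about 85 g. Stands on its legs on the bench; origin under its middle at the legs' lower ends, z up. Either end may lead.
- narrow_stick: Wrong stick of the same steel: 100 mm long but 24 mm wide, 18 mm high. Leave it.
- stub: Used-up remainder, 35 mm wide but only 45 mm long, 18 mm high. Leave it.
- tape_roll: Brown parcel-tape roll, 92 mm across, 48 mm high, lying flat. Leave it.
- masking_roll: Cream masking-tape roll, 100 mm across, 25 mm high, lying flat. Leave it.
- marker: Black marker pen, 14 mm thick, 135 mm long. Leave it.
- tape_measure: Black tape measure, 60 x 66 x 36 mm. Leave it.
- wood_block: Softwood offcut, 90 x 45 x 35 mm. Leave it.
Mind the look-alikes: they are no part of the job. What is shaped like the stick but orange or turquoise is not meant.

How it is judged:
By the outcome, as a careful person would: the job done as asked, in the order asked, and still so for the second after the job is handed in, with the robot touching nothing.
It also fails if it takes over 72 s, if anything falls off the work surface, if the arm or the gripper's body presses on something with over 40 N, if the wrist force passes 120 N, or if a joint passes its speed limit or range.

### The arm

A 6-joint arm with a two-finger parallel gripper is mounted at the origin on the work surface. World frame = base frame: x ahead of the robot, y to its left, z up, the work surface at z = 0. Lengths are in m, angles in rad, forces in N, time in s.
With the tool pointing down it reaches from about 0.225 to 0.875 m from the base axis. Payload 3.4 kg.
Tool frame: the origin (TCP) lies at the very end of the fingers, on their centre line; the grasp point (between the pads) lies 19 mm behind it; z points along the fingers, y is the direction in which the jaws open and shut (so a half turn about z gives the same grasp; the last joint's range is limited). The gripper opens to 85 mm and grips with 20 to 120 N. Pads are 22 mm wide; open, the fingers measure 114 mm over their backs; the gripper's body (76 mm by 85 mm) begins 54 mm behind the grasp point. The pads swing forward as they close: fully open they stand 13 mm farther back than shut.
Start: joints at [-1.237, 0.276, 1.505, -0, 1.361, -0.121], TCP at [0.253, -0.517, 0.231] pointing down, gripper open.
Joint ranges: [-2.89, 2.89], [-0.75, 2.08], [0.22, 2.7], [-1.18, 4.32], [0.11, 2.71], [-2.7, 2.7]. Speed limits (rad/s): [2.57, 2.57, 3.14, 3.14, 3.14, 3.14].

### API

Orientations are given as a unit quaternion [w, x, y, z].
In Python, from rig import manip gives the robot as it stands. The module is installed in compiled form; this text tells all that it offers.
- The arm moves only by the tool carry_out, never from a script. Its argument "moves" is one flat list of numbers, 5 for each row, row after row: the opening in per cent of the stroke, from 0 (shut) to 100 (fully open), then the shift along the world's x, y, z in cm, then the turn about the world's z in rad. A call has exactly 10 rows; each row shifts and turns the commanded pose from where the row before left it; what a row does not reach is not made up. A row lasts 1/10 s, in which the tool goes at most 50 mm and 8.59 degrees, less where a joint would pass 70% of its speed; a pose out of reach is approached as far as the arm can. A call is refused whole if a number of a shift passes 5 or a number of a turn 0.15, either way. A call with a gripper value outside its range is refused whole. The fingers move at their own pace and stop on an object; "squeeze" is the grip in N (left out, the last holds). Time passes only in rows, so rows that do not move let the fingers close, or fill a call up. It gives the time, the measured TCP pose, the force and the opening at its end, in the units of the state.
- manip.get_state(): the state, without advancing time (a new reading comes with each control period).
- manip.get_image(name): name is "side" or "top" or "wrist"; returns the picture (400x640x3 uint8, red, green, blue); there is no depth.
- manip.camera_info(name): a dict with "fov_y" (degrees; the focal length in pixels is half the picture's height over the tangent of half this angle, whatever the lens; pixels are square), "cx", "cy" (the principal point, pixels), "rvec" (rotation vector, rad) and "tvec" (3), from world to camera coordinates, as OpenCV has them; the wrist camera has in their place "hand_eye" (4x4, takes a point from camera to tool coordinates, whose origin is the TCP and whose axes are the flange's). Camera axes: x right, y down, z forward; pixel columns grow to the right and rows downward; lengths in m; the calibration is good to about 2 mm. A picture is of the moment at which its call begins: read the wrist's pose just before it. camera_info takes no time and is no camera call.
- manip.sign_off(): hands the job in, once; it reports no verdict.
The state is a dict: "clock": time; "qpos": joint angles; "qd": joint speeds; "effort": joint torques, N m; "position": TCP position; "ee_rot": TCP orientation; "contact_force": force on the tool from outside, world axes, zero at the start; "moment": the same for the moment, N m; "width": finger opening in m.
Only numpy, scipy, OpenCV 4.12 (cv2) and the standard library are available. Lean on these libraries where they do the work, as an engineer would, in place of code of your own. Each camera call takes 0.05 s, during which the arm holds its last target. There are 200 camera calls.

## Working session

There is one attempt and no reset: what is moved stays moved. The work goes in short steps, Python scripts to look and compute and a tool call to move; the robot and the scene stay as the last step left them, time stands still between calls to the robot, and variables do not carry over. Pictures are saved under pics/ and viewed, about 8 in all and at most 12, crops included, and the job is handed in when it is done.

Besides the shell and the picture viewer there is one more tool, called after "Emit:" by a JSON object that holds its "op" and its "data", one argument or row to a line. carry_out: Moves the arm, as the interface text tells. Its arguments: {"type":"object","properties":{"moves":{"type":"array","items":{"type":"number"}},"squeeze":{"type":"number"}},"required":["moves"]}

```bash
mkdir -p pics; cat > h.py <<'E'
import numpy as np, cv2
from rig import manip
def cam(n):
    i=manip.camera_info(n); f=200/np.tan(np.radians(i["fov_y"])/2)
    K=np.array([[f,0,i["cx"]],[0,f,i["cy"]],[0,0,1]])
    if "rvec" in i and i["rvec"] is not None:
        return K,cv2.Rodrigues(np.array(i["rvec"],float))[0],np.array(i["tvec"],float)
    s=manip.get_state(); w,x,y,z=s["ee_rot"]
    from scipy.spatial.transform import Rotation as R
    T=np.eye(4);T[:3,:3]=R.from_quat([x,y,z,w]).as_matrix();T[:3,3]=s["position"]
    M=np.linalg.inv(T@np.array(i["hand_eye"])); return K,M[:3,:3],M[:3,3]
def ray(c,u,v,z):
    K,R,t=c; d=R.T@np.linalg.inv(K)@[u,v,1]; o=-R.T@t
    return o+d*(z-o[2])/d[2]
def proj(c,p):
    K,R,t=c; q=K@(R@np.asarray(p,float)+t); return q[:2]/q[2]
def save(n,f): 
    im=manip.get_image(n); cv2.imwrite(f,im[:,:,::-1]); return im
E
python3 - <<'E'
from h import *
for n in("top","side","wrist"):
    print(n,manip.camera_info(n))
print(manip.get_state())
a=save("top","pics/top.png"); b=save("side","pics/side.png")
E
```

```text
top {'fov_y': 54.76108582669399, 'cx': 317.91131446109176, 'cy': 206.9622162259984, 'rvec': array([ 2.17594668, -2.19549995,  0.10847322]), 'tvec': array([-0.03655149,  0.50605121,  1.17423559])}
side {'fov_y': 44.93966538024346, 'cx': 314.1966674488144, 'cy': 196.34922556544416, 'rvec': array([ 2.18310986, -0.42263073,  0.20009532]), 'tvec': array([-0.44346504,  0.19797259,  1.35359561])}
wrist {'fov_y': 62.309152194464886, 'cx': 324.86778161634396, 'cy': 202.57576606519606, 'hand_eye': array([[-8.58054165e-04, -9.55560370e-01, -2.94794240e-01,
         7.54957986e-02],
       [ 9.99999490e-01, -6.62960689e-04, -7.61733901e-04,
         6.70584623e-04],
       [ 5.32445736e-04, -2.94794743e-01,  9.55560451e-01,
        -1.42172199e-01],
       [ 0.00000000e+00,  0.00000000e+00,  0.00000000e+00,
         1.00000000e+00]])}
{'clock': 0.0, 'qpos': array([-1.23700234e+00,  2.76581026e-01,  1.50617542e+00,  1.56090302e-05,
        1.36070342e+00, -1.21032597e-01]), 'qd': array([ 1.58505297e-03,  7.16874235e-04, -1.20265364e-03, -1.61475932e-03,
       -2.06390340e-03,  8.13894031e-05]), 'effort': array([-1.38625066e-03, -4.16786528e+01, -2.45808059e+01, -2.79552760e-04,
        1.11167549e-02, -6.10050421e-06]), 'position': array([ 0.25240241, -0.51602659,  0.23043084]), 'ee_rot': array([-9.29138319e-04,  9.74252792e-01,  2.25456484e-01, -9.15421705e-05]), 'contact_force': array([-0.36337966, -0.39927449, -0.56344507]), 'moment': array([-0.03553284,  0.0567327 ,  0.02415375]), 'width': 0.08550548843124574}
```

View pics/top.png

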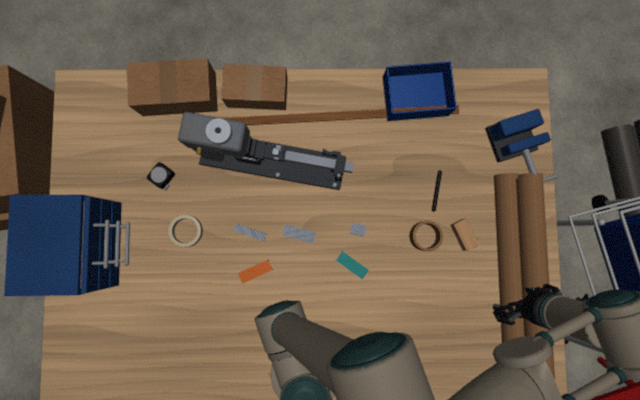

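View pics/side.png

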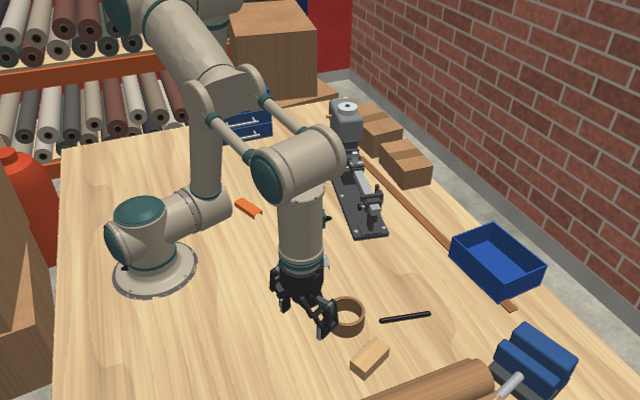

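Top view: the machine has its head at about (215,132) and its tail at about (345,170). The silver candidates are (250,232), (298,234) and (358,230, short). Orange at (256,271) and turquoise at (352,264) are not meant. I'll enlarge the sticks and the rail.

```bash
python3 - <<'E'
from h import *
im=cv2.imread("pics/top.png")
a=cv2.resize(im[215:250,225:375],None,fx=5.33,fy=5.33,interpolation=cv2.INTER_CUBIC)
b=cv2.resize(im[105:195,200:360],None,fx=5,fy=5,interpolation=cv2.INTER_CUBIC)[:,:800]
print(a.shape,b.shape)
c=np.zeros((600,800,3),np.uint8); c[:a.shape[0],:a.shape[1]]=a[:,:800]; h=600-a.shape[0]; c[a.shape[0]:]=b[:h]
cv2.imwrite("pics/crop1.png",c)
C=cam("top")
for u,v in((250,232),(298,234),(358,230)): print(ray(C,u,v,.018))
print(ray(C,204,160,.018),ray(C,340,187,.018))
E
```

```text
(187, 800, 3) (450, 800, 3)
[0.43033424 0.16885273 0.018     ]
[0.42280359 0.0211045  0.018     ]
[ 0.43341762 -0.16453331  0.018     ]
[0.6561892 0.3133531 0.018    ] [ 0.5679693 -0.1106985  0.018    ]
```

View pics/crop1.png

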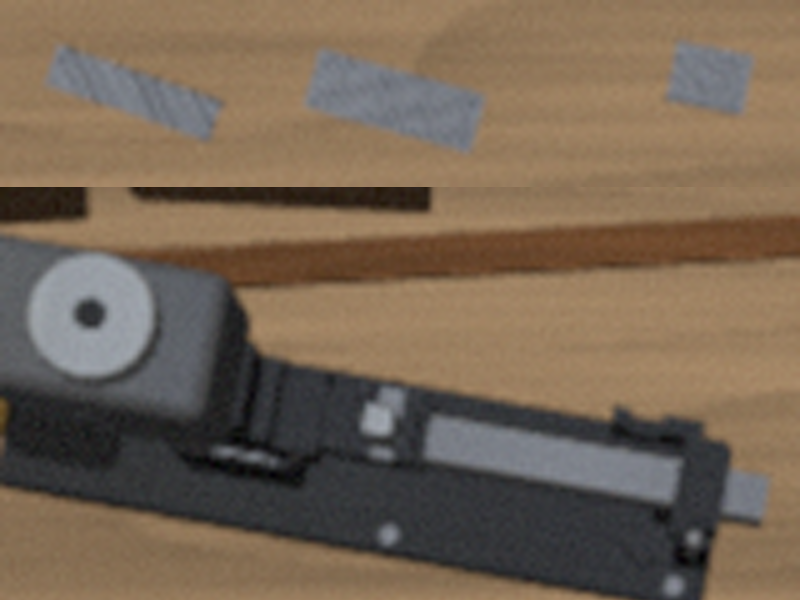

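The middle candidate (298,234) is full-length (100 mm) and wide (35 mm), so it is the stick. The left one is too narrow and the right one too short. Next I'll compute the poses.

```bash
python3 - <<'E'
from h import *
C=cam("top")
def s(x,y,z): return ray(C,225+(x+.5)/5.333-.5,215+(y+.5)/5.333-.5,z)
def m(x,y,z): return ray(C,200+(x+.5)/5-.5,105+(y-187+.5)/5-.5,z)
P=[s(318,48,.018),s(485,95,.018),s(468,152,.018),s(305,107,.018)]
P=np.array(P);print(P.round(4),"c",P.mean(0)); 
print([np.linalg.norm(P[i]-P[(i+1)%4]).round(4) for i in range(4)])
d=P[1]+P[2]-P[0]-P[3]; print("stick yaw",np.arctan2(d[1],d[0]))
a,b=m(425,413,.13),m(677,460,.13); c,e=m(425,458,.13),m(675,503,.13); t=(m(768,478,.13)+m(762,525,.13))/2
print(a,b,c,e,"tail",t); d=(b-a)+(e-c); yaw=np.arctan2(d[1],d[0]); print("yaw",yaw)
ux=np.array([np.cos(yaw),np.sin(yaw),0]); print("origin from tail",t-.17*ux, "width",np.cross(ux,a-c)[2])
uy=np.array([-ux[1],ux[0],0]); mid=(a+b+c+e)/4; o=t-.17*ux; print("lat off tail vs mid",(o-mid)@uy)
print("post top", m(378,418,.184)," along x:",(m(378,418,.184)-o)@ux,(m(378,418,.184)-o)@uy)
E
```

```text
[[ 0.4553  0.0635  0.018 ]
 [ 0.4272 -0.033   0.018 ]
 [ 0.3944 -0.0229  0.018 ]
 [ 0.4212  0.0711  0.018 ]] c [0.42454317 0.0196466  0.018     ]
[np.float64(0.1005), np.float64(0.0343), np.float64(0.0977), np.float64(0.0349)]
stick yaw -1.8513300607707053
[0.66065622 0.05388727 0.13      ] [ 0.63259699 -0.08932713  0.13      ] [0.63467366 0.05394803 0.13      ] [ 0.60783051 -0.08786075  0.13      ] tail [ 0.6083603  -0.13908588  0.13      ]
yaw -1.7610898593262836
origin from tail [0.64051532 0.02784541 0.13      ] width 0.025525034556109407
lat off tail vs mid -0.0020890708299576843
post top [0.64534167 0.07546626 0.184     ]  along x: -0.04767412809946609 -0.004268115933502512
```

Emit:
{"op": "carry_out", "data": {
  "moves": [40,1.94,2.73,0.5,-0.032,40,1.94,2.73,0.5,-0.032,40,1.94,2.73,0.5,-0.032,40,1.94,2.73,0.5,-0.032,40,1.94,2.73,0.5,-0.032,40,1.94,2.73,0.5,-0.032,40,1.94,2.73,0.5,-0.032,40,1.94,2.73,0.5,-0.032,40,1.94,2.73,0.5,-0.032,40,1.94,2.73,0.5,-0.032],
  "squeeze": 40
}}

```text
clock: 1.1
position: [0.447, -0.2422, 0.2812]
ee_rot: [-0.0, 0.998, 0.067, -0.0]
contact_force: [0.2, 0.1, -0.7]
width: 0.0343
```

Emit:
{"op": "carry_out", "data": {
  "moves": [40,1.94,2.73,0.4,-0.032,40,1.94,2.73,0.4,-0.032,40,1.94,2.73,0.4,-0.032,40,1.94,2.73,0.4,-0.032,40,1.94,2.73,0.4,-0.032,40,1.94,2.73,0,-0.032,40,1.94,2.73,0,-0.032,40,1.94,2.73,0,-0.032,40,1.94,2.73,0,-0.032,40,1.94,2.73,0,-0.032]
}}

```text
clock: 2.1
position: [0.641, 0.0307, 0.3007]
ee_rot: [0.0, 0.996, -0.093, -0.001]
contact_force: [0.0, -1.1, 0.4]
width: 0.0342
```

```bash
python3 - <<'E'
from h import *
s=manip.get_state(); C=cam("wrist"); np.savez("w1.npz",K=C[0],R=C[1],t=C[2])
im=save("wrist","pics/w1.png"); print(s["position"],s["ee_rot"],s["width"],s["contact_force"])
E
```

```text
[0.6409999  0.03065795 0.30073287] [ 1.29212534e-04  9.95659558e-01 -9.30683699e-02 -5.52953243e-04] 0.0342403106283806 [ 0.0226658  -1.05577255  0.44359618]
```

View pics/w1.png

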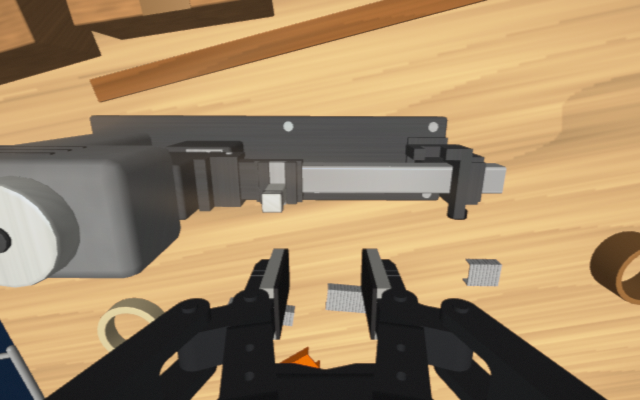

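Wrist view: the rail runs from (302,178) to (503,178). The post is at (272,200) and the end stop plate at about (460,180), with the keeper at about (427,150). I'll enlarge for precise pixels.

```bash
python3 - <<'E'
import cv2
im=cv2.imread("pics/w1.png")[125:225,245:515]
a=cv2.resize(im[:,:135],None,fx=5.9,fy=5.9,interpolation=cv2.INTER_CUBIC)[:300*2]
b=cv2.resize(im,None,fx=2.96,fy=2.96,interpolation=cv2.INTER_CUBIC)
c=cv2.resize(im[20:95],None,fx=2.96,fy=2.96*2.6,interpolation=cv2.INTER_CUBIC)
print(c.shape); cv2.imwrite("pics/crop2.png",c)
E
```

```text
(577, 799, 3)
```

View pics/crop2.png

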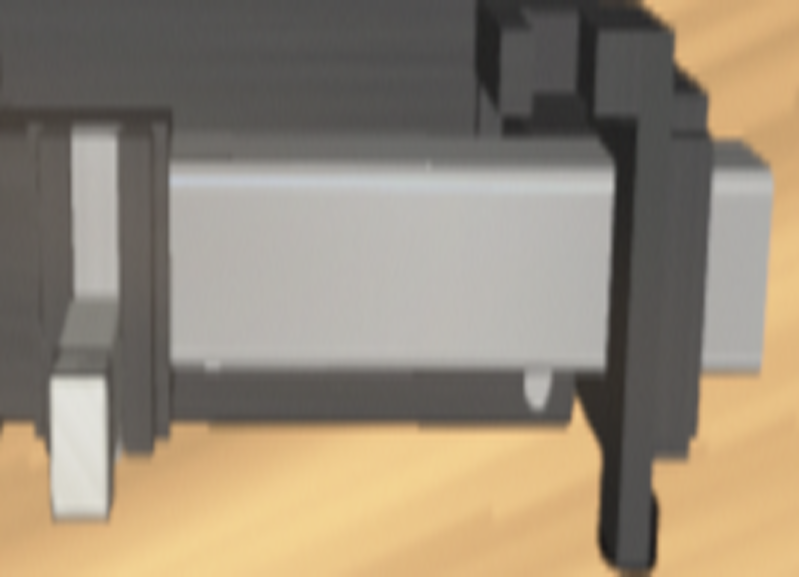

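```bash
cat > fit.py <<'E'
from h import *
from scipy.optimize import least_squares
w=np.load("w1.npz"); C=(w["K"],w["R"],w["t"])
def px(x,y): return np.array([245+(x+.5)/2.96-.5,145+(y+.5)/7.696-.5])
# (pixel, machine pt with None for free coordinate)
L=[((175,163),(None,13.5,127)),((610,166),(None,13.5,127)),((175,187),(None,10.5,130)),((610,190),(None,10.5,130)),
((175,362),(None,-12.6,129.1)),((610,370),(None,-12.6,129.1)),((770,190),(170,None,130)),((765,350),(170,None,130)),
((50,375),(-56,1,184)),((110,375),(-40,1,184)),((108,520),(-40,-15,184)),((52,520),(-56,-15,184))]
def res(p,full=False):
    c,s=np.cos(p[2]),np.sin(p[2]); r=[]
    for q,m in L:
        W=ray(C,*px(*q),m[2]/1000); d=W[:2]-p[:2]; a=np.array([c*d[0]+s*d[1],-s*d[0]+c*d[1]])*1000
        r+=[(a[k]-m[k]) if m[k] is not None else 0 for k in(0,1)]
    return np.array(r)
def run():
    f=least_squares(res,[.64,.028,-1.76],x_scale=[.01,.01,.01]); return f
if __name__=="__main__":
    f=run(); print(f.x); print(f.fun.reshape(-1,2).round(2))
    p=f.x; c,s=np.cos(p[2]),np.sin(p[2]); M=lambda x,y:p[:2]+np.array([c*x-s*y,s*x+c*y])/1000
    print("post",M(-48,-7),"home",M(-60,0),"stop front face x:",[ (lambda d:c*d[0]+s*d[1])(ray(C,*px(612,y),.140)[:2]-p[:2])*1000 for y in(200,300)])
E
python3 fit.py
```

```text
[ 0.6423957   0.02588507 -1.76282335]
[[ 0.   -0.53]
 [ 0.   -0.24]
 [ 0.    0.01]
 [ 0.    0.3 ]
 [ 0.    0.25]
 [ 0.   -0.12]
 [-1.48  0.  ]
 [ 0.3   0.  ]
 [ 0.41  0.13]
 [ 0.87  0.2 ]
 [-0.23  0.04]
 [ 0.13 -0.04]]
post [0.64468511 0.07433875] home [0.65384664 0.08478224] stop front face x: [np.float64(113.52699677379897), np.float64(114.9947422011361)]
```

Emit:
{"op": "carry_out", "data": {
  "moves": [40,0.19,2.18,0,-0.006,40,0.18,2.18,-1,0,40,0,0,-2.5,0,40,0,0,-2.5,0,40,0,0,-2.5,0,40,0,0,-2,0,40,0,0,-1.5,0,40,0,0,-1,0,40,0,0,-0.5,0,40,0,0,0,0]
}}

```text
clock: 3.15
position: [0.644, 0.0729, 0.1657]
ee_rot: [0.0, 0.995, -0.095, -0.001]
contact_force: [-0.6, -0.3, 0.4]
width: 0.0342
```

```bash
python3 - <<'E'
from h import *
s=manip.get_state(); im=save("wrist","pics/w2.png"); print(s["position"],s["ee_rot"],s["width"],s["contact_force"])
E
```

```text
[0.64400645 0.07292427 0.16574496] [ 1.07849512e-04  9.95431791e-01 -9.54735476e-02 -5.82373048e-04] 0.03422015258874149 [-0.5860343  -0.33793259  0.42424295]
```

View pics/w2.png

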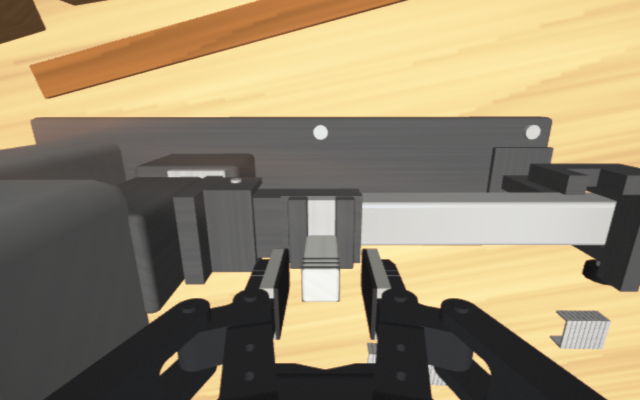

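The post at (320,270) stands between the pads and is nearly centred. I'll lower 9 mm and close.

Emit:
{"op": "carry_out", "data": {
  "moves": [40,0.07,0.14,-0.5,0,40,0,0,-0.4,0,0,0,0,0,0,0,0,0,0,0,0,0,0,0,0,0,0,0,0,0,0,0,0,0,0,0,0,0,0,0,0,0,0,0,0,0,0,0,0,0],
  "squeeze": 50
}}

```text
clock: 4.2
position: [0.6448, 0.0747, 0.1573]
ee_rot: [-0.0, 0.995, -0.095, -0.0]
contact_force: [-0.4, 2.3, -0.3]
width: 0.015
```

Emit:
{"op": "carry_out", "data": {
  "moves": [0,-0.11,-0.59,0,0,0,-0.23,-1.18,0,0,0,-0.23,-1.18,0,0,0,-0.23,-1.18,0,0,0,-0.23,-1.18,0,0,0,-0.23,-1.18,0,0,0,-0.23,-1.18,0,0,0,-0.23,-1.18,0,0,0,-0.23,-1.18,0,0,0,-0.23,-1.18,0,0]
}}

```text
clock: 5.2
position: [0.6237, -0.0348, 0.1573]
ee_rot: [-0.003, 0.995, -0.096, 0.0]
contact_force: [2.1, 9.6, -2.2]
width: 0.0152
```

Emit:
{"op": "carry_out", "data": {
  "moves": [0,-0.11,-0.59,0,0,0,-0.06,-0.29,0,0,0,-0.06,-0.29,0,0,0,-0.06,-0.29,0,0,0,-0.02,-0.1,0,0,0,-0.02,-0.1,0,0,0,-0.02,-0.1,0,0,0,0,0,0,0,0,0,0,0,0,0,0,0,0,0]
}}

```text
clock: 6.2
position: [0.6205, -0.0518, 0.1573]
ee_rot: [-0.003, 0.995, -0.096, 0.001]
contact_force: [1.8, 9.5, -1.9]
width: 0.0154
```

Emit:
{"op": "carry_out", "data": {
  "moves": [0,-0.02,-0.1,0,0,0,-0.02,-0.1,0,0,0,-0.02,-0.1,0,0,0,-0.02,-0.1,0,0,0,-0.02,-0.1,0,0,0,-0.02,-0.1,0,0,0,-0.02,-0.1,0,0,0,-0.02,-0.1,0,0,0,0,0,0,0,0,0,0,0,0]
}}

```text
clock: 7.2
position: [0.619, -0.0596, 0.1573]
ee_rot: [-0.003, 0.995, -0.096, 0.001]
contact_force: [2.0, 10.2, -2.2]
width: 0.0154
```

Emit:
{"op": "carry_out", "data": {
  "moves": [0,-0.01,-0.05,0,0,0,-0.01,-0.05,0,0,0,-0.01,-0.05,0,0,0,-0.01,-0.05,0,0,0,-0.01,-0.05,0,0,0,-0.01,-0.05,0,0,0,-0.01,-0.05,0,0,0,-0.01,-0.05,0,0,0,0,0,0,0,0,0,0,0,0]
}}

```text
clock: 8.2
position: [0.6182, -0.0635, 0.1572]
ee_rot: [-0.004, 0.995, -0.096, 0.001]
contact_force: [2.2, 10.5, -1.0]
width: 0.0151
```

Emit:
{"op": "carry_out", "data": {
  "moves": [0,-0.01,-0.05,0,0,0,-0.01,-0.05,0,0,0,-0.01,-0.05,0,0,0,-0.01,-0.05,0,0,0,-0.01,-0.05,0,0,0,-0.01,-0.05,0,0,0,-0.01,-0.05,0,0,0,-0.01,-0.05,0,0,0,0,0,0,0,0,0,0,0,0]
}}

```text
clock: 9.2
position: [0.6175, -0.067, 0.1572]
ee_rot: [-0.004, 0.995, -0.096, 0.001]
contact_force: [2.2, 11.1, -1.7]
width: 0.0151
```

Emit:
{"op": "carry_out", "data": {
  "moves": [0,-0.01,-0.05,0,0,0,-0.01,-0.05,0,0,0,0,0,0,0,0,-0.01,-0.05,0,0,0,0,0,0,0,0,-0.01,-0.05,0,0,0,0,0,0,0,0,0,0,0,0,0,0,0,0,0,0,0,0,0,0]
}}

```text
clock: 10.2
position: [0.6174, -0.0672, 0.1572]
ee_rot: [-0.006, 0.995, -0.096, 0.001]
contact_force: [3.7, 15.4, -1.7]
width: 0.0152
```

Emit:
{"op": "carry_out", "data": {
  "moves": [0,0.2,-0.04,0,0,0,0.2,-0.04,0,0,0,0.2,-0.04,0,0,0,0.2,-0.04,0,0,0,0.2,-0.04,0,0,0,0.2,-0.04,0,0,0,0.1,-0.02,0,0,0,0.1,-0.02,0,0,0,0.05,-0.01,0,0,0,0,0,0,0]
}}

```text
clock: 11.2
position: [0.6311, -0.0697, 0.1572]
ee_rot: [-0.006, 0.995, -0.096, -0.0]
contact_force: [0.8, 14.3, -1.6]
width: 0.0149
```

Emit:
{"op": "carry_out", "data": {
  "moves": [0,0.05,-0.01,0,0,0,0.05,-0.01,0,0,0,0.05,-0.01,0,0,0,0,0,0,0,0,0,0,0,0,0,0,0,0,0,0,0,0,0,0,0,0,0,0,0,0,0,0,0,0,0,0,0,0,0]
}}

```text
clock: 12.2
position: [0.6313, -0.0698, 0.1572]
ee_rot: [-0.006, 0.995, -0.096, -0.001]
contact_force: [-0.4, 15.5, -0.2]
width: 0.0145
```

Emit:
{"op": "carry_out", "data": {
  "moves": [0,0.02,0.1,0,0,0,0.02,0.1,0,0,0,0.02,0.1,0,0,0,0.02,0.1,0,0,0,0.02,0.1,0,0,0,0.02,0.1,0,0,0,0.02,0.1,0,0,0,0.01,0.05,0,0,0,0,0,0,0,0,0,0,0,0]
}}

```text
clock: 13.2
position: [0.6321, -0.066, 0.1572]
ee_rot: [-0.003, 0.995, -0.096, -0.002]
contact_force: [-2.2, 7.1, 0.5]
width: 0.0151
```

Emit:
{"op": "carry_out", "data": {
  "moves": [0,0.01,0.05,0,0,0,0.01,0.05,0,0,0,0.01,0.05,0,0,0,0.01,0.05,0,0,0,0,0,0,0,0,0,0,0,0,0,0,0,0,0,0,0,0,0,0,0,0,0,0,0,0,0,0,0,0]
}}

```text
clock: 14.2
position: [0.6321, -0.0659, 0.1572]
ee_rot: [-0.001, 0.995, -0.096, -0.002]
contact_force: [-3.5, 5.0, 2.0]
width: 0.0151
```

Emit:
{"op": "carry_out", "data": {
  "moves": [0,-0.02,0.1,0,0,0,-0.03,0.1,0,0,0,-0.03,0.1,0,0,0,-0.02,0.1,0,0,0,0,0,0,0,25,0,0,0,0,40,0,0,0,0,40,0,0,0,0,40,0,0,0,0,40,0,0,0,0]
}}

```text
clock: 15.2
position: [0.6334, -0.0629, 0.1575]
ee_rot: [0.0, 0.995, -0.095, 0.0]
contact_force: [0.0, 0.2, -0.1]
width: 0.034
```

Emit:
{"op": "carry_out", "data": {
  "moves": [40,0,0,2,0,40,0,0,4,0,40,0,0,4,0,40,0,0,3,0,40,0,0,1,0,40,0,0,0,0,40,0,0,0,0,50,0,0,0,0,50,0,0,0,0,50,0,0,0,0]
}}

```text
clock: 16.2
position: [0.6327, -0.0629, 0.2961]
ee_rot: [-0.0, 0.995, -0.095, -0.001]
contact_force: [-0.8, -0.0, 0.5]
width: 0.0424
```

```bash
python3 - <<'E'
from h import *
C=cam("wrist"); np.savez("w3.npz",K=C[0],R=C[1],t=C[2]); save("wrist","pics/w3.png")
E
```

Emit:
{"op": "carry_out", "data": {
  "moves": [57,-1.78,0.54,0,0.123,57,-1.78,0.54,0,0.123,57,-1.78,0.54,0,0.123,57,-1.78,0.54,0,0.123,57,-1.78,0.54,0,0.123,57,-1.78,0.54,0,0.123,57,-1.78,0.54,0,0.123,57,-1.78,0.54,0,0.123,57,-1.78,0.54,0,0.123,57,-1.78,0.54,0,0.123]
}}

```text
clock: 17.25
position: [0.4541, -0.0088, 0.2972]
ee_rot: [0.0, 0.867, 0.499, -0.0]
contact_force: [-0.2, 1.1, -0.2]
width: 0.0487
```

Emit:
{"op": "carry_out", "data": {
  "moves": [57,-1.78,0.54,-1,0.123,57,-1.78,0.54,-2,0.123,57,0,0,-3,0,57,0,0,-3,0,57,0,0,-2,0,57,0,0,-1,0,57,0,0,0,0,57,0,0,0,0,57,0,0,0,0,57,0,0,0,0]
}}

```text
clock: 18.25
position: [0.4202, 0.0017, 0.1783]
ee_rot: [0.001, 0.801, 0.599, 0.001]
contact_force: [-0.1, 0.3, -0.7]
width: 0.0489
```

```bash
python3 - <<'E'
from h import *
s=manip.get_state(); C=cam("wrist"); np.savez("w4.npz",K=C[0],R=C[1],t=C[2]); save("wrist","pics/w4.png"); print(s["position"],s["ee_rot"],s["width"])
a=cv2.imread("pics/w4.png"); b=cv2.imread("pics/w3.png")[110:260]
cv2.imwrite("pics/c34.png",np.vstack([a,b]))
E
```

```text
[0.42018288 0.00168054 0.17828585] [8.23710359e-04 8.00666528e-01 5.99109206e-01 7.68443881e-04] 0.04888778863447384
```

View pics/c34.png

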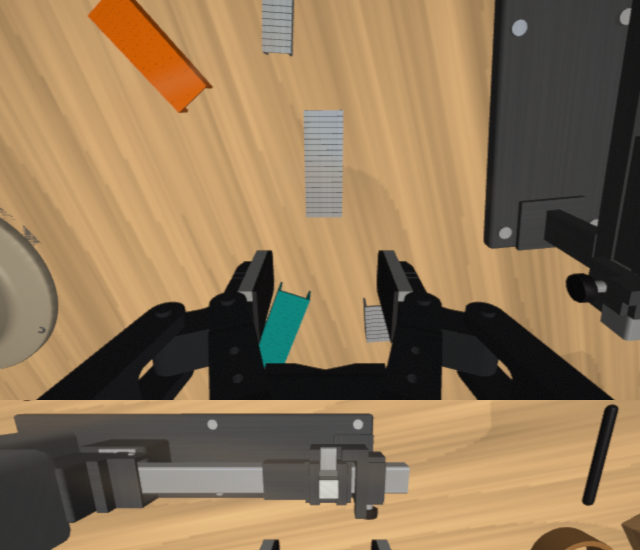

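Upper part: the stick is at (304–343, 110–216), nearly aligned with the tool. Lower part: the follower is parked against the stop with its bolt in the keeper. Next: the stick pose.

```bash
python3 - <<'E'
from h import *
w=np.load("w4.npz"); C=(w["K"],w["R"],w["t"])
im=cv2.imread("pics/w4.png"); g=im[80:240,270:370]
sat=cv2.cvtColor(g,cv2.COLOR_BGR2HSV)[:,:,1]; m=(sat<70).astype(np.uint8)
m=cv2.morphologyEx(m,cv2.MORPH_OPEN,np.ones((5,5))); n,l,st,ce=cv2.connectedComponentsWithStats(m); k=1+np.argmax(st[1:,4]); print(st[k])
c,_=cv2.findContours((l==k).astype(np.uint8),0,cv2.CHAIN_APPROX_NONE); r=cv2.boxPoints(cv2.minAreaRect(c[0]))+[270,80]; print(r)
P=np.array([ray(C,*q,.018) for q in r]); print(P.round(4),P.mean(0),[np.linalg.norm(P[i]-P[i-1]).round(4) for i in range(4)])
for i in range(2): d=P[i+1]-P[i]; print(np.arctan2(d[1],d[0]))
s=manip.get_state(); print("psi",2*np.arctan2(s["ee_rot"][2],s["ee_rot"][1]))
w3=np.load("w3.npz"); C3=(w3["K"],w3["R"],w3["t"]); p=[.6424,.0259,-1.7628]; c_,s_=np.cos(p[2]),np.sin(p[2])
for u,v,z in((263,170,.14),(263,190,.14),(329,199,.184)):
    d=ray(C3,u,v-0,z)[:2]-p[:2]; print("machine",(c_*d[0]+s_*d[1])*1000,(-s_*d[0]+c_*d[1])*1000)
E
```

```text
[  33   30   40  107 4045]
[[303. 110.]
 [342. 110.]
 [342. 216.]
 [303. 216.]]
[[ 0.4215  0.0713  0.018 ]
 [ 0.4544  0.0615  0.018 ]
 [ 0.4279 -0.0338  0.018 ]
 [ 0.3916 -0.0231  0.018 ]] [0.42385687 0.01898835 0.018     ] [np.float64(0.0989), np.float64(0.0343), np.float64(0.0989), np.float64(0.0378)]
-0.2869193279771104
-1.8424438437041684
psi 1.284739368433704
machine 32.61644894356751 22.003386445079485
machine 31.56065396376493 3.0504492202298237
machine 92.57832198171745 7.459538195370817
```

Emit:
{"op": "carry_out", "data": {
  "moves": [57,-0.12,0,-2,0.006,57,0,0,-3,0,57,0,0,-3,0,57,0,0,-3,0,57,0,0,-2.5,0,57,0,0,-1.5,0,57,0,0,-1,0,57,0,0,-0.7,0,57,0,0,-0.5,0,57,0,0,0,0]
}}

```text
clock: 19.3
position: [0.4184, 0.0018, 0.0053]
ee_rot: [0.0, 0.799, 0.602, 0.0]
contact_force: [-0.4, 0.0, 0.2]
width: 0.0484
```

Emit:
{"op": "carry_out", "data": {
  "moves": [57,0,0,-0.2,0,57,0,0,0,0,20,0,0,0,0,20,0,0,0,0,20,0,0,0,0,20,0,0,0,0,20,0,0,0,0,20,0,0,0,0,20,0,0,0,0,20,0,0,0,0],
  "squeeze": 45
}}

```text
clock: 20.3
position: [0.4186, 0.0018, 0.0039]
ee_rot: [0.0, 0.799, 0.602, 0.0]
contact_force: [-1.1, 0.1, 6.1]
width: 0.0342
```

Emit:
{"op": "carry_out", "data": {
  "moves": [20,0,0,0.5,0,20,0,0,1,0,20,0,0,3,0,20,0,0,3,0,20,0,0,4,0,20,0,0,4,0,20,0.5,0.08,3,0.01,20,1,0.15,0,0.01,20,2,0.3,0,0.01,20,2.5,0.37,0,0.01]
}}

```text
clock: 21.3
position: [0.4776, 0.011, 0.1881]
ee_rot: [-0.0, 0.787, 0.617, -0.0]
contact_force: [0.2, -0.3, -1.2]
width: 0.0335
```

Emit:
{"op": "carry_out", "data": {
  "moves": [20,2.5,0.37,0,0.01,20,2.5,0.37,0,0.01,20,2.5,0.37,0,0.01,20,2.5,0.37,0,0.01,20,2.5,0.37,0,0.007,20,2,0.3,0,0,20,1.5,0.22,0,0,20,0.5,0.08,0,0,20,0,0,0,0,20,0,0,0,0]
}}

```text
clock: 22.3
position: [0.642, 0.0353, 0.1876]
ee_rot: [-0.001, 0.772, 0.636, -0.001]
contact_force: [0.0, 0.7, -1.4]
width: 0.0337
```

```bash
python3 - <<'E'
from h import *
s=manip.get_state(); C=cam("wrist"); np.savez("w5.npz",K=C[0],R=C[1],t=C[2]); save("wrist","pics/w5.png"); print(s["position"],s["width"],s["contact_force"])
print("psi",2*np.arctan2(s["ee_rot"][2],s["ee_rot"][1]),s["ee_rot"])
p=[.6424,.0259,-1.7628]; c_,s_=np.cos(p[2]),np.sin(p[2]); d=s["position"][:2]-p[:2]; print("machine",(c_*d[0]+s_*d[1])*1000,(-s_*d[0]+c_*d[1])*1000)
E
```

```text
[0.6420344  0.03531396 0.18761708] 0.033708488221143966 [ 0.04224393  0.65120038 -1.43883764]
psi 1.37786311855909 [-6.95903580e-04  7.71925204e-01  6.35712399e-01 -8.61144159e-04]
machine -9.17120315238914 -2.155309013773915
```

View pics/w5.png

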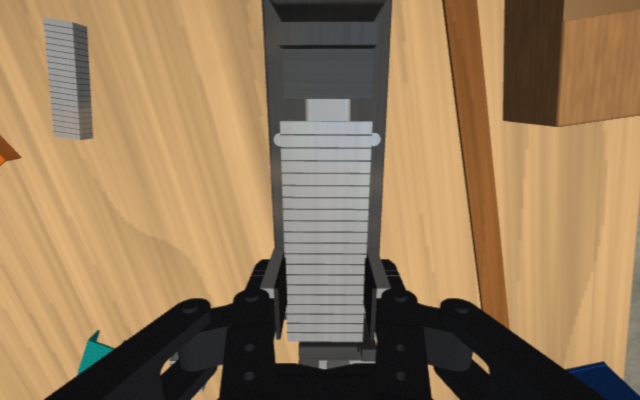

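The stick is held straight: its front edge is at (281–372,121), with the rail visible just ahead at (306–351,110). Next I'll compute the lateral offset.

```bash
python3 - <<'E'
from h import *
w=np.load("w5.npz"); C=(w["K"],w["R"],w["t"])
im=cv2.cvtColor(cv2.imread("pics/w5.png"),cv2.COLOR_BGR2GRAY).astype(float)
def edges(rows,l,r,out):
    a=im[rows[0]:rows[1]].mean(0); g=np.abs(np.gradient(a))
    def sub(lo,hi):
        x=np.arange(lo,hi); q=g[lo:hi]**2; return (x*q).sum()/q.sum()
    return sub(l-5,l+6),sub(r-5,r+6)
p=[.6424,.0259,-1.7628]; c,s=np.cos(p[2]),np.sin(p[2])
def mc(u,v,z): d=ray(C,u,v,z)[:2]-p[:2]; return np.round([(c*d[0]+s*d[1])*1000,(-s*d[0]+c*d[1])*1000],2)
z=.1876-.0039+.018
for n,r,l,rr,zz in(("rail",(103,118),306,351,.129),("stick front",(123,130),281,372,z),("stick mid",(180,230),283,369,z),("stick rear",(325,338),288,365,z)):
    e=edges(r,l,rr,0); v=(r[0]+r[1])/2-.5; a,b=mc(e[0],v,zz),mc(e[1],v,zz); print(n,e,a,b,(a+b)/2)
E
```

```text
rail (np.float64(305.8537558925905), np.float64(349.5481434899245)) [-78.8  -12.78] [-78.76  12.76] [-7.878e+01 -1.000e-02]
stick front (np.float64(279.5323650356371), np.float64(371.9427390353316)) [-74.9  -18.62] [-74.84  16.32] [-74.87  -1.15]
stick mid (np.float64(282.2514972759306), np.float64(368.30673784637264)) [-43.77 -18.83] [-43.74  16.09] [-43.755  -1.37 ]
stick rear (np.float64(284.3706646946635), np.float64(363.08601053480754)) [ 17.27 -20.28] [17.26 15.94] [17.265 -2.17 ]
```

Emit:
{"op": "carry_out", "data": {
  "moves": [20,0.16,-0.03,0,0.004,20,0,0,-1,0,20,0,0,-1.5,0,20,0,0,-1.5,0,20,0,0,-0.6,0,20,0,0,-0.3,0,20,0,0,-0.2,0,20,0,0,0,0,20,0,0,0,0,20,0,0,0,0]
}}

```text
clock: 23.35
position: [0.6451, 0.035, 0.1379]
ee_rot: [0.0, 0.771, 0.637, 0.0]
contact_force: [-1.3, 0.2, -1.0]
width: 0.0338
```

Emit:
{"op": "carry_out", "data": {
  "moves": [20,0,0,-0.1,0,20,0,0,-0.1,0,20,0,0,-0.1,0,20,0,0,-0.1,0,20,0,0,-0.1,0,20,0,0,-0.1,0,20,0,0,0,0,20,0,0,0,0,20,0,0,0,0,20,0,0,0,0]
}}

```text
clock: 24.35
position: [0.6448, 0.035, 0.1314]
ee_rot: [0.0, 0.771, 0.637, 0.0]
contact_force: [-0.6, 0.1, -0.8]
width: 0.0335
```

Emit:
{"op": "carry_out", "data": {
  "moves": [20,0,0,-0.1,0,20,0,0,-0.1,0,20,0,0,-0.1,0,20,0,0,-0.1,0,20,0,0,-0.1,0,20,0,0,-0.1,0,20,0,0,0,0,20,0,0,0,0,20,0,0,0,0,20,0,0,0,0]
}}

```text
clock: 25.35
position: [0.6448, 0.035, 0.1254]
ee_rot: [0.0, 0.771, 0.637, -0.0]
contact_force: [-0.5, -0.2, -1.2]
width: 0.0337
```

Emit:
{"op": "carry_out", "data": {
  "moves": [20,0,0,-0.1,0,20,0,0,-0.1,0,20,0,0,-0.1,0,20,0,0,-0.1,0,20,0,0,-0.1,0,20,0,0,-0.05,0,20,0,0,-0.05,0,20,0,0,-0.05,0,20,0,0,0,0,20,0,0,0,0]
}}

```text
clock: 26.35
position: [0.6448, 0.035, 0.1188]
ee_rot: [0.0, 0.771, 0.637, 0.0]
contact_force: [-0.7, 1.0, -1.0]
width: 0.0338
```

Emit:
{"op": "carry_out", "data": {
  "moves": [20,0,0,-0.05,0,20,0,0,-0.05,0,20,0,0,0,0,20,0,0,0,0,20,0,0,0,0,20,0,0,0,0,20,0,0,0,0,20,0,0,0,0,20,0,0,0,0,20,0,0,0,0]
}}

```text
clock: 27.35
position: [0.6448, 0.035, 0.1185]
ee_rot: [0.0, 0.771, 0.637, 0.0]
contact_force: [-2.5, -0.5, 5.5]
width: 0.034
```

Emit:
{"op": "carry_out", "data": {
  "moves": [20,0,0,0.05,0,45,0,0,0,0,57,0,0,0,0,57,0,0,0,0,57,0,0,0.3,0,57,0,0,1,0,57,0,0,2,0,57,0,0,4,0,57,0,0,4,0,57,0,0,4,0]
}}

```text
clock: 28.35
position: [0.6447, 0.035, 0.2738]
ee_rot: [0.0, 0.771, 0.637, 0.0]
contact_force: [0.6, -0.1, -1.0]
width: 0.0483
```

Emit:
{"op": "carry_out", "data": {
  "moves": [40,-0.13,-1.01,0,-0.143,40,-0.13,-1.01,0,-0.143,40,-0.13,-1.01,0,-0.143,40,-0.13,-1.01,0,-0.143,40,-0.13,-1.01,0,-0.143,40,-0.13,-1.01,0,-0.143,40,-0.13,-1.01,0,-0.143,40,-0.13,-1.01,0,-0.143,40,-0.13,-1.01,0,-0.143,40,-0.1,-1,0,-0.143]
}}

```text
clock: 29.35
position: [0.6321, -0.0663, 0.2723]
ee_rot: [0.0, 1.0, -0.027, 0.001]
contact_force: [0.0, -0.3, -0.2]
width: 0.0342
```

Emit:
{"op": "carry_out", "data": {
  "moves": [40,0,0,0,-0.143,40,0,0,0,0,40,0,0,0,0,40,0,0,0,0,40,0,0,0,0,40,0,0,0,0,40,0,0,0,0,40,0,0,0,0,40,0,0,0,0,40,0,0,0,0]
}}

```text
clock: 30.35
position: [0.6321, -0.0659, 0.2713]
ee_rot: [0.0, 0.995, -0.095, -0.0]
contact_force: [0.9, 0.8, 0.0]
width: 0.0341
```

```bash
python3 - <<'E'
from h import *
s=manip.get_state(); C=cam("wrist"); np.savez("w6.npz",K=C[0],R=C[1],t=C[2]); save("wrist","pics/w6.png"); print(s["position"],s["width"],s["contact_force"])
print("psi",2*np.arctan2(s["ee_rot"][2],s["ee_rot"][1]),s["ee_rot"])
E
```

```text
[ 0.63209271 -0.06588239  0.27131481] 0.0341423488817758 [0.93898588 0.75946619 0.00647515]
psi -0.19110838391659465 [ 4.86733578e-05  9.95438169e-01 -9.54088469e-02 -3.16099117e-05]
```

View pics/w6.png

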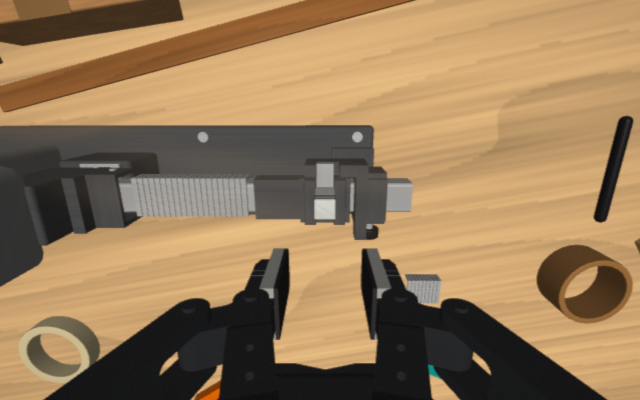

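The stick sits straight astride the rail at (135–248,195), and the follower is still parked with its post at (325,208). I'll descend on the post.

Emit:
{"op": "carry_out", "data": {
  "moves": [40,0,0,-2,0,40,0,0,-3,0,40,0,0,-3,0,40,0,0,-2,0,40,0,0,-1,0,40,0,0,-0.4,0,0,0,0,0,0,0,0,0,0,0,0,0,0,0,0,0,0,0,0,0],
  "squeeze": 50
}}

```text
clock: 31.4
position: [0.6327, -0.0659, 0.1582]
ee_rot: [0.0, 0.995, -0.095, 0.001]
contact_force: [0.6, 0.5, 0.0]
width: 0.0149
```

Emit:
{"op": "carry_out", "data": {
  "moves": [0,0,0,0,0,0,0,0,0,0,0,-0.02,-0.1,0,0,0,-0.02,-0.1,0,0,0,-0.02,-0.1,0,0,0,-0.02,-0.1,0,0,0,-0.02,-0.1,0,0,0,-0.02,-0.1,0,0,0,0,0,0,0,0,0,0,0,0]
}}

```text
clock: 32.4
position: [0.6322, -0.0679, 0.1581]
ee_rot: [-0.004, 0.995, -0.095, 0.001]
contact_force: [3.2, 9.9, 3.4]
width: 0.0151
```

Emit:
{"op": "carry_out", "data": {
  "moves": [0,-0.01,-0.05,0,0,0,-0.01,-0.05,0,0,0,-0.01,-0.05,0,0,0,-0.01,-0.05,0,0,0,-0.01,-0.05,0,0,0,-0.01,-0.05,0,0,0,0,0,0,0,0,0,0,0,0,0,0,0,0,0,0,0,0,0,0]
}}

```text
clock: 33.4
position: [0.6319, -0.0698, 0.1581]
ee_rot: [-0.005, 0.995, -0.095, 0.001]
contact_force: [3.3, 11.6, 3.3]
width: 0.0153
```

Emit:
{"op": "carry_out", "data": {
  "moves": [0,-0.21,0,0,0,0,-0.2,0.04,0,0,0,-0.2,0.04,0,0,0,-0.2,0.04,0,0,0,-0.2,0.04,0,0,0,-0.2,0.04,0,0,0,-0.1,0.02,0,0,0,-0.1,0.02,0,0,0,-0.1,0.02,0,0,0,0,0,0,0]
}}

```text
clock: 34.4
position: [0.618, -0.0672, 0.1582]
ee_rot: [-0.005, 0.995, -0.096, 0.003]
contact_force: [6.7, 12.8, 1.3]
width: 0.015
```

Emit:
{"op": "carry_out", "data": {
  "moves": [0,0.12,0.08,0,0,0,0.02,0.1,0,0,0,0.02,0.1,0,0,0,0.04,0.2,0,0,0,0.04,0.2,0,0,0,0.04,0.2,0,0,0,0.04,0.2,0,0,0,0.04,0.2,0,0,0,0.04,0.2,0,0,0,0,0,0,0]
}}

```text
clock: 35.4
position: [0.6207, -0.0537, 0.1581]
ee_rot: [-0.003, 0.995, -0.095, 0.002]
contact_force: [2.5, 10.0, 3.2]
width: 0.0152
```

Emit:
{"op": "carry_out", "data": {
  "moves": [0,0.04,0.2,0,0,0,0.04,0.2,0,0,0,0.04,0.2,0,0,0,0.04,0.2,0,0,0,0.04,0.2,0,0,0,0.04,0.2,0,0,0,0.04,0.2,0,0,0,0.04,0.2,0,0,0,0.04,0.2,0,0,0,0,0,0,0]
}}

```text
clock: 36.4
position: [0.6241, -0.036, 0.1582]
ee_rot: [-0.003, 0.995, -0.095, 0.001]
contact_force: [2.0, 9.3, 2.3]
width: 0.0148
```

Emit:
{"op": "carry_out", "data": {
  "moves": [0,0.02,0.1,0,0,0,0.02,0.1,0,0,0,0.02,0.1,0,0,0,0.02,0.1,0,0,0,0.02,0.1,0,0,0,0.02,0.1,0,0,0,0.02,0.1,0,0,0,0.02,0.1,0,0,0,0.02,0.1,0,0,0,0,0,0,0]
}}

```text
clock: 37.4
position: [0.6258, -0.0274, 0.1581]
ee_rot: [-0.003, 0.995, -0.095, 0.001]
contact_force: [2.8, 8.3, 2.8]
width: 0.0152
```

Emit:
{"op": "carry_out", "data": {
  "moves": [0,0.01,0.05,0,0,0,0.01,0.05,0,0,0,0.01,0.05,0,0,0,0.01,0.05,0,0,0,0.01,0.05,0,0,0,0.01,0.05,0,0,0,0.01,0.05,0,0,0,0.01,0.05,0,0,0,0,0,0,0,0,0,0,0,0]
}}

```text
clock: 38.4
position: [0.6265, -0.0238, 0.1581]
ee_rot: [-0.002, 0.995, -0.095, 0.001]
contact_force: [1.7, 8.0, 2.8]
width: 0.015
```

Emit:
{"op": "carry_out", "data": {
  "moves": [0,0.01,0.05,0,0,0,0.01,0.05,0,0,0,0.01,0.05,0,0,0,0.01,0.05,0,0,0,0.01,0.05,0,0,0,0.01,0.05,0,0,0,0.01,0.05,0,0,0,0.01,0.05,0,0,0,0,0,0,0,0,0,0,0,0]
}}

```text
clock: 39.4
position: [0.6265, -0.0235, 0.1581]
ee_rot: [0.001, 0.995, -0.095, 0.001]
contact_force: [0.6, 1.2, 5.4]
width: 0.0148
```

Emit:
{"op": "carry_out", "data": {
  "moves": [0,0.01,0.05,0,0,0,0,0,0,0,20,0,0,0,0,40,0,0,0,0,40,0,0,0,0,40,0,0,0,0,40,0,0,0.5,0,40,0,0,3,0,40,0,0,4,0,40,0,0,4,0]
}}

```text
clock: 40.4
position: [0.6259, -0.022, 0.2734]
ee_rot: [0.0, 0.995, -0.095, -0.001]
contact_force: [1.5, 0.3, 0.4]
width: 0.0342
```

Emit:
{"op": "carry_out", "data": {
  "moves": [40,0,0,2,0,40,0,0,0,0,40,0,0,0,0,40,0,0,0,0,40,0,0,0,0,40,0,0,0,0,40,0,0,0,0,40,0,0,0,0,40,0,0,0,0,40,0,0,0,0]
}}

```text
clock: 41.4
position: [0.6263, -0.022, 0.2924]
ee_rot: [0.0, 0.995, -0.095, 0.0]
contact_force: [0.2, -0.6, -0.1]
width: 0.0345
```

```bash
python3 - <<'E'
from h import *
s=manip.get_state(); C=cam("wrist"); np.savez("w7.npz",K=C[0],R=C[1],t=C[2]); a=save("wrist","pics/w7.png"); b=save("top","pics/top2.png"); print(s["position"],s["width"],s["contact_force"])
cv2.imwrite("pics/c7.png",np.vstack([a[:250,:,::-1],b[60:300,:,::-1]]))
E
```

```text
[ 0.62632194 -0.02200676  0.29235105] 0.03451637113918784 [ 0.19846646 -0.59031485 -0.08033014]
```

View pics/c7.png

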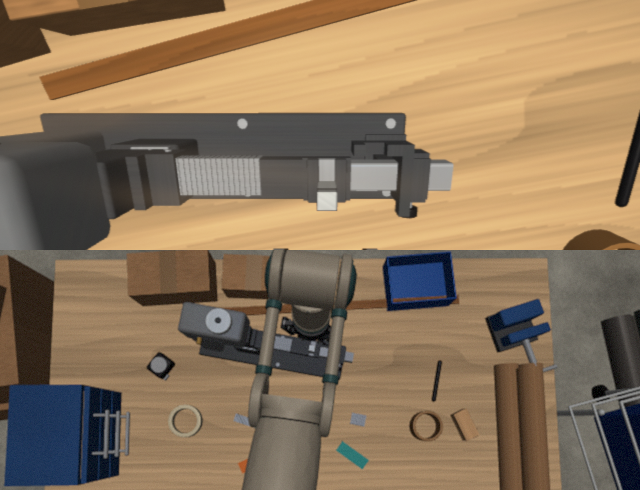

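The stick runs from the throat (178) to the follower face (262), and the post is at (327,201). Other items are unmoved. I'll check the numbers.

```bash
python3 - <<'E'
from h import *
w=np.load("w7.npz"); C=(w["K"],w["R"],w["t"]); p=[.6424,.0259,-1.7628]; c,s=np.cos(p[2]),np.sin(p[2])
for n,u,v,z in(("face (want -10)",261.5,175,.1325),("post (want 52,-7)",327,201,.184)):
    d=ray(C,u,v,z)[:2]-p[:2]; print(n,(c*d[0]+s*d[1])*1000,(-s*d[0]+c*d[1])*1000)
print(manip.sign_off())
E
```

```text
face (want -10) -8.71723680599379 2.8296788871034213
post (want 52,-7) 52.002969506965215 -6.852160663962173
the job is handed in; nothing more can be done
None
```

The full-length wide stick is loaded and held home in the head by the follower, and I handed the job in at about 41.5 s of the 72 s allowed.

- **Parking:** I drew the follower back until I felt the end stop at about 0.1445 m of travel. I ran the bolt fully out into the keeper, eased the follower onto it and let go.
- **Stick:** I set it astride the rail, legs down, with no side contact on the way down and about 5 N when it seated.
- **Release:** I drew the follower back to the stop, drew the bolt in and eased it forward in my grip. It stopped at about 0.100 m, where the pull on the gripper fell from 8 N to about 1 N.

**Last checks:**
- The post measured at machine (52.0, -6.9) mm against (52, -7) expected, so the follower reads 0.100 m and the bolt is drawn in.
- The follower's pushing face read -8.7 mm against -10 mm expected. I put this down to reading the pixel by eye, as the post and the felt stop both agree with 0.100 m.
- The gripper was clear, with no contact force above noise.
- The top view showed no change in the other things on the bench. The arm partly hid the narrow stick and the orange piece, so I could not check those two fully.

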